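# Pack the closed sample containers into the bench caddy

## Task

Pack the four closed sample containers standing about on the bench into the grey caddy, each upright on the floor of the compartment meant for it: the long lidded slide box in the long front compartment, and behind it the jar in the widest, the cup in the middle-sized and the slim vial in the narrowest compartment. Keep them upright all the way, and leave the open, empty cup, vial and slide box standing where they are.

Things in the scene. Friction and masses are not known exactly. Their poses are not given: they have to be found in the camera images.
- caddy: Fixed grey tray 160 (x) x 220 (y) x 24 mm high, walls and floor 4 mm thick; origin: centre of underside, floor top at z = 4. x points from the long compartment (robot's side) to the row of three. Left or right on the bench, yaw within 0.25 rad. Clear insides x by y, centres in its frame, mm: long 60 x 212 at (-46, 0); widest 88 x 88 at (32, 62); middle 88 x 68 at (32, -20); narrowest 88 x 48 at (32, -82).
- jar: Wide, squat closed amber plastic jar, 62 mm diameter, 55 mm high; its ribbed screw cap is the top 18 mm, 66 mm diameter. About 120 g. Origin: centre of the underside; z up.
- cup: Closed amber plastic specimen cup, 46 mm diameter, 70 mm high; its ribbed screw cap is the top 16 mm, 50 mm diameter. About 80 g. Origin: centre of the underside; z up.
- vial: Slim closed amber plastic vial, 25 mm diameter, 80 mm high; its ribbed screw cap is the top 20 mm, 28 mm diameter. About 35 g. Origin: centre of the underside; z up.
- slide_box: Closed grey plastic slide box, 86 mm long (its x) x 34 mm wide (y) x 55 mm high with a flat lid (the top 15 mm; the body below is 84 x 32 mm). About 90 g. At the start its x axis is within 0.4 rad of the world's x. In the long compartment its x goes along the caddy's y. Origin: centre of the underside; z up.
- open_cup: Look-alike to leave alone: empty amber cup without a cap, open at the top, 47 mm diameter at the rim, 62 mm high. Origin: centre of the underside; z up. The bench also has a white tray of culture dishes on the side where the caddy is not (55 mm high at most).
- open_vial: Look-alike to leave alone: empty amber vial without a cap, open at the top, 25 mm diameter, 70 mm high. Origin: centre of the underside; z up.
- open_slide_box: Look-alike to leave alone: grey slide box without a lid, open at the top, grooved inside, 84 mm long (x) x 32 wide (y) x 46 high. Origin: centre of the underside; z up. These seven and two flat dishes (59 mm across, 17 mm high) stand shuffled in three rough rows, about 115 mm between centres; the free space beside each is widest along the world's y.
Not all that is in view belongs to the job. Leave any blue, pink or yellow look-alike of the jar alone.

How it is judged:
At the end, for the whole second after the job is handed in: Jar, cup, vial and slide box each stand in their own compartment, upright within 0.15 rad, on its floor (underside under 10 mm above the caddy's), at rest; the open cup, vial and slide box still stand within 25 mm of where they began (x of jar in the frame of caddy between 0.018 and 0.046 m and y of jar in the frame of caddy between 0.048 and 0.076 m and x of cup in the frame of caddy between 0.01 and 0.054 m and y of cup in the frame of caddy between -0.032 and -0.008 m and x of vial in the frame of caddy between -0.001 and 0.065 m and y of vial in the frame of caddy between -0.095 and -0.069 m and x of slide_box in the frame of caddy between -0.062 and -0.03 m and y of slide_box in the frame of caddy between -0.066 and 0.066 m and z of each of jar, cup, vial, slide_box in the frame of caddy below 0.01 m and angle between each of jar, cup, vial, slide_box, open_cup, open_vial, open_slide_box's own z axis and vertical below 0.15 rad and linear speed of each of jar, cup, vial, slide_box below 0.02 m/s and distance of each of open_cup, open_vial, open_slide_box from where it was at the start of the episode below 0.025 m); the robot touches nothing.
It fails at once if one of the four closed containers is tipped over (more than 0.6 rad from upright) (angle between any of jar, cup, vial, slide_box's own z axis and vertical above 0.6 rad).
It fails at once if an open, empty container is moved more than 25 mm or knocked over (distance of any of open_cup, open_vial, open_slide_box from where it was at the start of the episode above 0.025 m or angle between any of open_cup, open_vial, open_slide_box's own z axis and vertical above 0.6 rad).
It also fails if it takes over 120 s, if anything falls off the work surface, if the arm or the gripper's body presses on something with over 40 N, if the wrist force passes 120 N, or if a joint passes its speed limit or range.

## Robot

A 6-joint arm with a two-finger parallel gripper is mounted at the origin on the work surface. World frame = base frame: x ahead of the robot, y to its left, z up, the work surface at z = 0. Lengths are in m, angles in rad, forces in N, time in s.
With the tool pointing down it reaches from about 0.35 to 0.975 m from the base axis. Payload 4.9 kg.
Tool frame: the origin (TCP) lies between the finger pads; the fingertips stand 17 mm ahead of it and the grasp point (between the pads) lies 2 mm behind it (manip.nose_length is the distance from the TCP to the fingertips, in m); z points along the fingers, y is the line along which they close (so a half turn about z gives the same grasp; the last joint's range is limited). The gripper opens to 85 mm and grips with 20 to 120 N. Pads are 22 mm wide; open, the fingers measure 114 mm over their backs; the gripper's body (76 mm by 85 mm) begins 54 mm behind the grasp point. The pads swing forward as they close: fully open they stand 13 mm farther back than shut.
Start: joints at [1.17, 0.053, 1.613, -0, 1.476, -0.119], TCP at [0.174, 0.6, 0.248] pointing down, gripper open.
Joint ranges: [-3.01, 3.01], [-1.01, 2.22], [0.06, 2.58], [-1.02, 4.17], [0.09, 2.62], [-3.14, 3.14]. Speed limits (rad/s): [2.57, 2.57, 3.14, 3.14, 3.14, 3.14].

## Interface

Orientations are given as a unit quaternion [w, x, y, z].
In Python, from plant import manip gives the robot as it stands. The module is installed in compiled form; this text tells all that it offers.
- The arm moves only by the tool apply_moves, never from a script. Its argument "moves" is a list of rows, each a list of 3 entries, a list of its own where there are three numbers: the turn, a rotation vector about the tool's x, y, z in rad, then the shift along the tool's x, y, z in cm, then the closure, from -1 (fully open) to 1 (shut), so that 0 is half open. A call has 1 to 20 rows; each row is the pose to reach, as a shift and turn from the pose commanded when the call began, along the tool's axes at that moment; what a row does not reach only later rows make up. A row lasts 1/10 s, in which the tool goes at most 50 mm and 8.59 degrees, less where a joint would pass 70% of its speed; a pose out of reach is approached as far as the arm can. A call with a gripper value outside its range is refused whole. The fingers move at their own pace and stop on an object; the grip force is fixed at half the most. Time passes only in rows, so rows that repeat a pose let the fingers close. It gives the time, the measured TCP pose, the force, the opening and the grip force at its end, in the units of the state.
- manip.state(): the state, without advancing time (a new reading comes with each control period).
- manip.grab_frame(name): name is "scene" or "top"; returns a dict with "image" (400x640x3 uint8, red, green, blue), "K" (3x3 intrinsics, pixels), "rvec" (rotation vector, rad) and "tvec" (3), from world to camera coordinates, as OpenCV has them. Camera axes: x right, y down, z forward; pixel columns grow to the right and rows downward; lengths in m; the calibration is good to about 2 mm. A picture is of the moment at which its call begins. There is no depth.
- manip.job_done(): hands the job in; it is judged then, once.
Trained networks look in a picture, given as the dict that the camera call returned (one of the last four; its "shot" number tells which), for a name from the list of things; names that differ only in an ending like _2 or _b are one class to them, and where a whole thing is asked for, a point or a joint stands for the part that bears it (a point fixed in the world has none). Each returns a list of dicts, best first, with "score" (0 to 1); they miss things now and then, are a little off and sometimes report something else, mostly with a low value. They report only what shows in the picture. A call takes as long as a camera call. They do not tell look-alikes from the thing itself.
- manip.look_for(picture, label): "location" ([x, y, z] in m, in the coordinates of the camera as it stood for that picture, good to about 4 mm: the middle of the surface that is visible of it).
- manip.silhouettes(picture, label): "pixels" (400x640 bool, what is visible of it).
- manip.spot_point(picture, label): "location" ([x, y, z] in m, in the coordinates of the camera as it stood for that picture, good to about 4 mm: a listed point, or the origin of a listed thing).
The state is a dict: "time": time; "joint_pos": joint angles; "joint_vel": joint speeds; "joint_efforts": joint torques, N m; "tool_pos": TCP position; "tool_rot": TCP orientation; "contact_force": force on the tool from outside, world axes, zero at the start; "ft_torque": the same for the moment, N m; "gripper_width": opening from 0.0 (shut) to 1.0 (fully open); "grasp_force": force on a finger pad.
Only numpy, scipy, OpenCV 4.12 (cv2) and the standard library are available. Lean on these libraries where they do the work, as an engineer would, in place of code of your own. Each camera call takes 0.05 s, during which the arm holds its last target. There are 200 camera calls.

## Working session

There is one attempt and no reset: what is moved stays moved. The work goes in short steps, Python scripts to look and compute and a tool call to move; the robot and the scene stay as the last step left them, time stands still between calls to the robot, and variables do not carry over. Pictures are saved under pics/ and viewed, at most 14 in all, crops included, and the job is handed in when it is done.

Besides the shell and the picture viewer there is one more tool, called by a JSON object that holds its "method" and its "body". apply_moves: Moves the arm, as the interface text tells. Its arguments: {"type":"object","properties":{"moves":{"type":"array"}},"required":["moves"]}

```bash
mkdir -p pics; cat > h.py <<'E'
from plant import manip
import numpy as np, cv2
def cam(f):
    R,_=cv2.Rodrigues(np.array(f["rvec"],float)); return R,np.array(f["tvec"],float).ravel()
def w(f,p):
    R,t=cam(f); return R.T@(np.array(p)-t)
def px(f,P):
    q,_=cv2.projectPoints(np.array(P,float).reshape(-1,3),np.array(f["rvec"],float),np.array(f["tvec"],float),np.array(f["K"],float),None); return q.reshape(-1,2)
def ray(f,uv,z):
    R,t=cam(f); d=R.T@np.linalg.inv(f["K"])@np.array([uv[0],uv[1],1.]); c=-R.T@t
    return c+d*(z-c[2])/d[2]
def save(f,n,crop=None,s=1):
    im=f["image"]
    if crop: a,b,c,d=crop; im=im[b:d,a:c]
    cv2.imwrite("pics/"+n,cv2.resize(im[...,::-1],None,fx=s,fy=s,interpolation=cv2.INTER_CUBIC))
E
python3 - <<'E'
from h import *
s=manip.state(); print(s["tool_pos"],s["tool_rot"],s["time"])
for n in("scene","top"):
    f=manip.grab_frame(n); save(f,n+"0.png"); R,t=cam(f); print(n,-R.T@t,R[2])
    for l in("caddy","jar","cup","vial","slide_box","open_cup","open_vial","open_slide_box"):
        for d in manip.spot_point(f,l)[:4]:
            p=w(f,d["location"]); print(n,l,round(d["score"],2),p.round(3),px(f,p).round(0)[0])
E
```

```text
[0.17357417 0.59979747 0.2470474 ] [-2.68714629e-04  1.40438726e-01  9.90088828e-01 -1.00199592e-03] 0.0
scene [1.08100268 0.38147511 0.74583419] [-0.55186172 -0.40188652 -0.73070915]
scene caddy 0.9 [ 0.528 -0.323 -0.003] [236. 163.]
scene jar 0.91 [ 0.748 -0.355 -0.001] [171. 200.]
scene jar 0.89 [ 0.668 -0.123 -0.001] [252. 220.]
scene jar 0.73 [ 0.305 -0.176 -0.005] [317. 145.]
scene jar 0.7 [ 0.744 -0.239 -0.002] [200. 218.]
scene cup 0.98 [ 0.557 -0.117 -0.003] [281. 198.]
scene vial 0.48 [0.447 0.002 0.002] [338. 192.]
scene slide_box 0.91 [ 0.453 -0.119 -0.003] [303. 177.]
scene open_cup 0.77 [ 0.558  0.107 -0.003] [348. 236.]
scene open_cup 0.39 [ 0.45   0.006 -0.002] [339. 194.]
scene open_vial 0.81 [0.456 0.113 0.   ] [370. 212.]
scene open_slide_box 0.77 [ 0.553 -0.009 -0.001] [313. 214.]
top [ 0.41181671 -0.00334532  1.00722622] [ 0.12667912 -0.00201506 -0.9919417 ]
top caddy 0.96 [ 0.527 -0.321 -0.005] [439. 194.]
top caddy 0.61 [ 0.455 -0.122 -0.001] [367. 222.]
top jar 0.85 [ 0.306 -0.178 -0.002] [390. 277.]
top jar 0.7 [ 0.742 -0.356 -0.002] [448. 118.]
top jar 0.7 [ 0.558 -0.113 -0.003] [363. 184.]
top jar 0.65 [ 0.741 -0.24  -0.001] [407. 119.]
top cup 0.68 [ 0.555 -0.116 -0.002] [364. 185.]
top vial 0.71 [ 0.554 -0.115 -0.001] [364. 186.]
top vial 0.67 [0.449 0.002 0.001] [322. 224.]
top slide_box 0.74 [ 0.453 -0.121 -0.   ] [367. 222.]
top open_cup 0.59 [0.564 0.107 0.002] [283. 182.]
top open_vial 0.6 [ 0.558 -0.008 -0.002] [325. 184.]
top open_vial 0.45 [ 0.457  0.111 -0.001] [282. 222.]
top open_slide_box 0.7 [ 0.556 -0.006 -0.002] [324. 185.]
```

View pics/scene0.png

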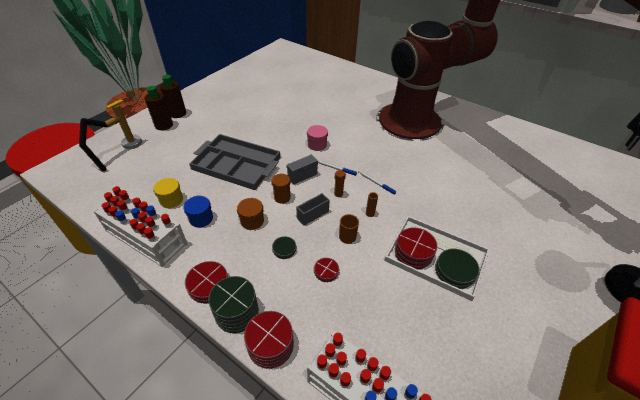

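View pics/top0.png

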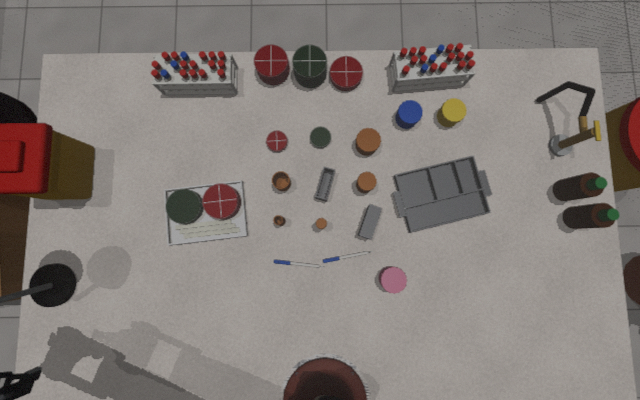

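The scene view shows these closed containers:
- amber jar at (252,210)
- capped cup at (281,187)
- capped vial at (340,180)
- lidded box at (303,167)

The open look-alikes are the cup (349,229), the vial (372,203) and the grooved box (313,208). The coloured jars are pink, blue and yellow. The caddy is at (237,160). Next I'll confirm with a crop and fit poses to the silhouettes.

```bash
cat > fit.py <<'E'
from h import *
from scipy.optimize import least_squares
def cyl(d,h,z0=0):
    a=np.linspace(0,2*np.pi,24,endpoint=False)
    return np.array([[d/2*np.cos(t),d/2*np.sin(t),z] for t in a for z in(z0,h)])
def box(l,b,h): return np.array([[sx*l/2,sy*b/2,z] for sx in(-1,1) for sy in(-1,1) for z in(0,h)])
M={"jar":[cyl(.062,.055),cyl(.066,.055,.037)],"cup":[cyl(.046,.07),cyl(.05,.07,.054)],"vial":[cyl(.025,.08),cyl(.028,.08,.06)],"slide_box":[box(.086,.034,.055)],
"open_cup":[cyl(.047,.062)],"open_vial":[cyl(.025,.07)],"open_slide_box":[box(.084,.032,.046)],"caddy":[box(.16,.22,.024)]}
def render(f,n,x,y,yaw,z=0):
    c,s=np.cos(yaw),np.sin(yaw); Rz=np.array([[c,-s,0],[s,c,0],[0,0,1]]); m=np.zeros((1600,2560),np.uint8)
    for P in M[n]:
        q=px(f,P@Rz.T+[x,y,z]); cv2.fillConvexPoly(m,cv2.convexHull(((q+.5)*4).astype(np.int32)),1)
    return m
def mom(m,sc):
    k=cv2.moments(m,True); a=k["m00"]; return np.array([k["m10"]/a/sc,k["m01"]/a/sc,k["mu20"]/a/sc**2,k["mu11"]/a/sc**2,k["mu02"]/a/sc**2])
def fit(fs,n,guess,yaw=None,lab=None):
    obs=[]
    for f in fs:
        r=[]
        for L in ([lab] if lab else [n,"open_"+n,n.replace("open_",""),"jar"]):
            for d in manip.silhouettes(f,L):
                m=d["pixels"].astype(np.uint8)
                if m.sum()<20: continue
                o=mom(m,1); e=mom(render(f,n,*guess,yaw or 0),4)
                r.append((np.hypot(*(o-e)[:2]),o,int(m.sum()),d["score"]))
            r.sort(key=lambda t:t[0])
            if r and r[0][0]<6: break
        if r and r[0][0]<8: obs.append((f,r[0][1]))
        print("  ",n,[(round(t[0],1),t[2],round(t[3],2)) for t in r[:2]])
    if not obs: return None
    free_z=len(obs)==2
    def res(p):
        x,y,ya,z=p[0],p[1],p[2],p[3]; out=[]
        for f,o in obs:
            e=mom(render(f,n,x,y,ya,z),4); d=o-e; out+=list(d[:2])
            if yaw is not None: out+=list(d[2:]/15)
        return np.array(out+[p[2]*0 if yaw is not None else p[2],0 if free_z else p[3]*100,])
    s=least_squares(res,[*guess,yaw or 0,0],diff_step=.01,x_scale=[.1,.1,.3,.1]) if False else least_squares(res,[*guess,yaw or 0,0],jac=lambda p:np.array([(res(p+h)-res(p-h))/(2*.01) for h in np.eye(4)*.01]).T)
    print(n,"x,y,yaw,z",s.x.round(4),"rms",np.sqrt(np.mean(s.fun**2)).round(2)); return s.x
E
python3 - <<'E'
from fit import *
fs=[manip.grab_frame(n) for n in("scene","top")]
G={"jar":(.668,-.123),"cup":(.556,-.116),"vial":(.448,.002),"slide_box":(.453,-.12),"open_cup":(.56,.107),"open_vial":(.456,.112),"open_slide_box":(.555,-.007),"caddy":(.527,-.322)}
Y={"slide_box":-.2,"open_slide_box":-.2,"caddy":.1}
R={n:fit(fs,n,g,Y.get(n)) for n,g in G.items()}
a,b=[f["image"].copy() for f in fs]
def lines(f,im,P,x,y,yaw,s):
    pass
ims=[]
for f,(x0,y0,x1,y1) in zip(fs,((180,120,400,260),(260,120,500,260))):
    k=4 if x1-x0<230 else 3; k=3.3
    im=cv2.resize(f["image"][y0:y1,x0:x1,::-1],None,fx=k,fy=k,interpolation=cv2.INTER_CUBIC)
    r=R["caddy"]
    if r is not None:
        c,s=np.cos(r[2]),np.sin(r[2]); Rz=np.array([[c,-s,0],[s,c,0],[0,0,1]])
        for X,Yc,A,B in((-46,0,60,212),(32,62,88,88),(32,-20,88,68),(32,-82,88,48)):
            P=np.array([[X+A/2*i,Yc+B/2*j,24] for i,j in((-1,-1),(1,-1),(1,1),(-1,1))])/1000
            q=(px(f,P@Rz.T+[r[0],r[1],0])-[x0,y0]+.5)*k
            cv2.polylines(im,[q.astype(int)],True,(0,255,0),1)
    for n in("jar","cup","vial","slide_box"):
        if R[n] is not None:
            m=render(f,n,*R[n][:3]); cs,_=cv2.findContours(m,0,1)
            for q in cs: cv2.polylines(im,[((q.reshape(-1,2)/4-[x0,y0])*k).astype(int)],True,(255,255,0),1)
    ims.append(im)
w_=max(i.shape[1] for i in ims)
ims=[cv2.copyMakeBorder(i,0,0,0,w_-i.shape[1],0) for i in ims]
o=np.vstack(ims)
cv2.imwrite("pics/fit_s.png",ims[0]);cv2.imwrite("pics/fit_t.png",ims[1]); print(ims[0].shape)
E
```

```text
jar [(np.float64(0.8), 705, 0.66), (np.float64(52.9), 731, 0.67)]Traceback (most recent call last):
  File "<stdin>", line 5, in <module>
  File "fit.py", line 21, in fit
    for d in manip.silhouettes(f,L):
             ~~~~~~~~~~~~~~~~~^^^^^
ValueError: it knows: caddy, cup, jar, open_cup, open_slide_box, open_vial, slide_box, vial
```

```bash
sed -i 's/\[n,"open_"+n,n.replace("open_",""),"jar"\]/[l for l in (n,"open_"+n,n.replace("open_",""),"jar","cup","vial") if l in M]/' fit.py
cat > run.py <<'E'
from fit import *
fs=[manip.grab_frame(n) for n in("scene","top")]
G={"jar":(.668,-.123),"cup":(.556,-.116),"vial":(.448,.002),"slide_box":(.453,-.12),"open_cup":(.56,.107),"open_vial":(.456,.112),"open_slide_box":(.555,-.007),"caddy":(.527,-.322)}
Y={"slide_box":-.2,"open_slide_box":-.2,"caddy":.1}
R={n:fit(fs,n,g,Y.get(n)) for n,g in G.items()}
k=3.3
for nm,f,(x0,y0,x1,y1) in zip("st",fs,((180,120,400,260),(260,120,500,260))):
    im=cv2.resize(f["image"][y0:y1,x0:x1,::-1],None,fx=k,fy=k,interpolation=cv2.INTER_CUBIC)
    r=R["caddy"]
    if r is not None:
        c,s=np.cos(r[2]),np.sin(r[2]); Rz=np.array([[c,-s,0],[s,c,0],[0,0,1]])
        for X,Yc,A,B in((-46,0,60,212),(32,62,88,88),(32,-20,88,68),(32,-82,88,48)):
            P=np.array([[X+A/2*i,Yc+B/2*j,24] for i,j in((-1,-1),(1,-1),(1,1),(-1,1))])/1000
            q=(px(f,P@Rz.T+[r[0],r[1],0])-[x0,y0]+.5)*k
            cv2.polylines(im,[q.astype(int)],True,(0,255,0),1)
    for n in("jar","cup","vial","slide_box"):
        if R[n] is not None:
            cs,_=cv2.findContours(render(f,n,*R[n][:3]),0,1)
            for q in cs: cv2.polylines(im,[((q.reshape(-1,2)/4-[x0,y0])*k).astype(int)],True,(255,255,0),1)
    cv2.imwrite(f"pics/fit_{nm}.png",im)
E
python3 run.py
```

```text
jar [(np.float64(0.9), 684, 0.8), (np.float64(53.0), 674, 0.72)]
   jar [(np.float64(0.8), 607, 0.6), (np.float64(50.2), 569, 0.73)]
jar x,y,yaw,z [ 6.700e-01 -1.236e-01  2.080e-02  5.000e-04] rms 0.04
   cup [(np.float64(0.9), 426, 0.88)]
   cup [(np.float64(0.8), 321, 0.58)]
cup x,y,yaw,z [ 0.5578 -0.1149  0.0404 -0.0013] rms 0.06
   vial [(np.float64(0.6), 247, 0.6)]
   vial [(np.float64(42.8), 103, 0.51), (np.float64(61.3), 321, 0.58)]
vial x,y,yaw,z [ 0.4498  0.002  -0.     -0.    ] rms 0.02
   slide_box [(np.float64(1.3), 609, 0.78)]
   slide_box [(np.float64(1.3), 483, 0.88)]
slide_box x,y,yaw,z [ 0.4548 -0.1228 -0.3333  0.0026] rms 0.28
   open_cup [(np.float64(1.0), 520, 0.79)]
   open_cup [(np.float64(1.6), 294, 0.54)]
open_cup x,y,yaw,z [ 0.5639  0.1068 -0.0068  0.0021] rms 0.01
   open_vial [(np.float64(0.6), 183, 0.67)]
   open_vial [(np.float64(2.1), 103, 0.51)]
open_vial x,y,yaw,z [ 0.461   0.1124 -0.0224  0.0051] rms 0.02
   open_slide_box [(np.float64(1.1), 679, 0.81)]
   open_slide_box [(np.float64(1.8), 448, 0.86), (np.float64(58.2), 424, 0.22)]
open_slide_box x,y,yaw,z [ 0.5587 -0.0083 -0.2936  0.0036] rms 0.14
   caddy [(np.float64(0.8), 3288, 0.85), (np.float64(66.5), 625, 0.63)]
   caddy [(np.float64(0.7), 5297, 0.88), (np.float64(77.0), 477, 0.35)]
caddy x,y,yaw,z [ 0.5304 -0.3177  0.2317  0.0115] rms 1.38
```

View pics/fit_s.png

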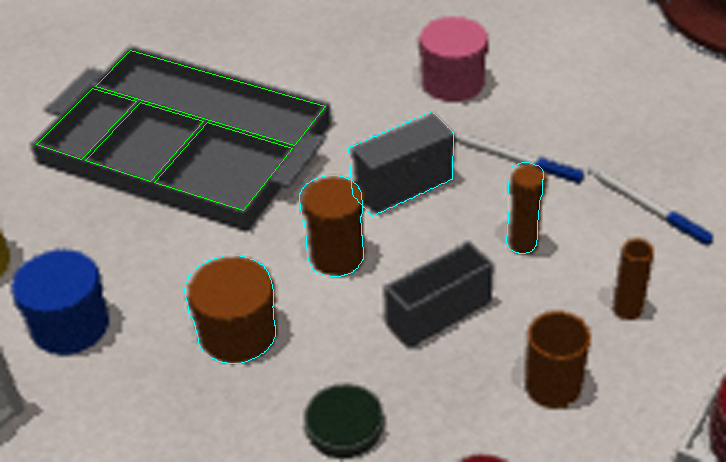

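View pics/fit_t.png

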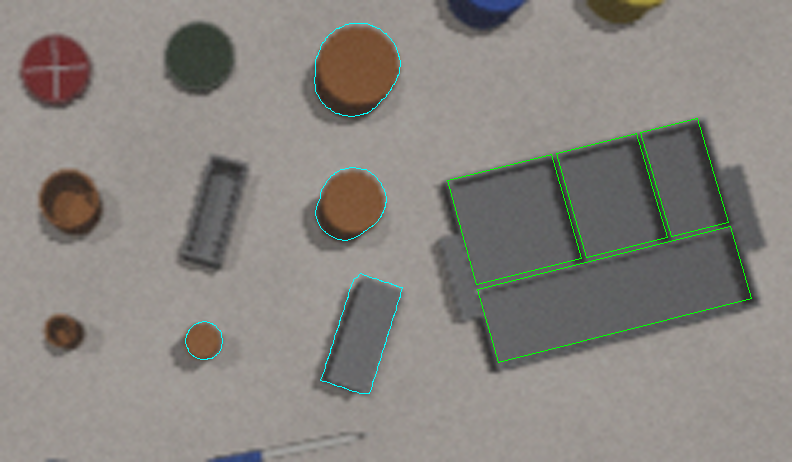

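The overlays match the four capped items: brown flat caps on the jar, cup and vial, and a smooth lid on the box. The open ones show cavities. The caddy overlay sits a few mm off because of the side handles, so I'll fit its edges more sharply.

```bash
python3 - <<'E'
from h import *
fs=[manip.grab_frame(n) for n in("scene","top")]
for f,n,(x0,y0,x1,y1),k in((fs[0],"cs",(185,125,295,195),7),(fs[1],"ct",(385,145,495,240),6)):
    im=cv2.resize(f["image"][y0:y1,x0:x1,::-1],None,fx=k,fy=k,interpolation=cv2.INTER_CUBIC)
    im=cv2.convertScaleAbs(im,alpha=1.5)
    for (cx,cy,ya),col in (((.5304,-.3177,.25),(0,255,0)),((.527,-.321,.23),(0,0,255))):
        c,s=np.cos(ya),np.sin(ya); Rz=np.array([[c,-s,0],[s,c,0],[0,0,1]])
        P=np.array([[80*i,110*j,24] for i,j in((-1,-1),(1,-1),(1,1),(-1,1))])/1000
        q=(px(f,P@Rz.T+[cx,cy,0])-[x0,y0]+.5)*k; cv2.polylines(im,[q.astype(int)],True,col,1)
    cv2.imwrite(f"pics/{n}.png",im)
E
```

```text
(no output)
```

View pics/ct.png

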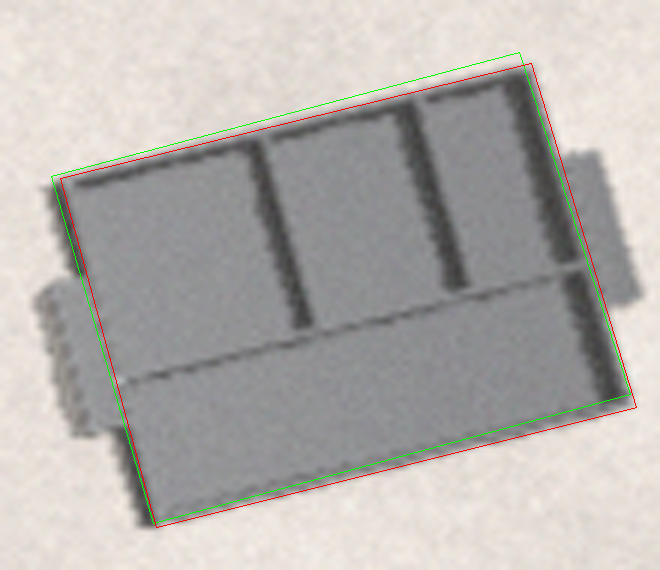

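View pics/cs.png

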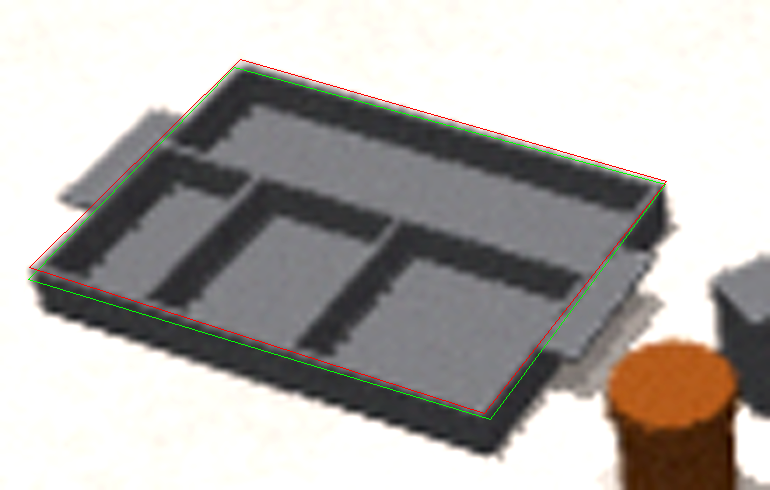

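```bash
cat > plan.py <<'E'
import sys
from h import *
from scipy.spatial.transform import Rotation as Ro
C=(.528,-.320,.235)
def cad(x,y): c,s=np.cos(C[2]),np.sin(C[2]); return C[0]+c*x-s*y, C[1]+s*x+c*y
def go(*targets):
    s=manip.state(); q=s["tool_rot"]; R=Ro.from_quat([*q[1:],q[0]]); p=np.array(s["tool_pos"])
    y=R.as_matrix()[:,1]; psi=np.arctan2(y[1],y[0]); print("t",round(s["time"],2),"tcp",p.round(4),"psi",round(psi,3),"z-axis",R.as_matrix()[:,2].round(3),"w",round(s["gripper_width"],3),"gf",round(s["grasp_force"],1),"F",np.round(s["contact_force"],1),"q6",round(s["joint_pos"][5],2))
    for t in targets:
        d=R.inv().apply(np.array(t[:3])-p)*100; print(np.round(t,3),"-> shift cm",d.round(2),"turn z",round(-(t[3]-psi),3))
E
python3 -c "
from plan import *
go((.455,-.123,.247,1.238),(.455,-.123,.13,1.238))"
```

```text
t 2.35 tcp [0.1738 0.6003 0.2483] psi 1.289 z-axis [-0. -0. -1.] w 1.003 gf 0.0 F [ 0.7  0.5 -0.2] q6 -0.12
[ 0.455 -0.123  0.247  1.238] -> shift cm [-47.13 -61.66   0.13] turn z 0.051
[ 0.455 -0.123  0.13   1.238] -> shift cm [-47.13 -61.66  11.83] turn z 0.051
```

{"method": "apply_moves", "body": {"moves": [[[0, 0, 0.05], [-47.1, -61.7, 0], -1], [[0, 0, 0.05], [-47.1, -61.7, 0], -1], [[0, 0, 0.05], [-47.1, -61.7, 0], -1], [[0, 0, 0.05], [-47.1, -61.7, 0], -1], [[0, 0, 0.05], [-47.1, -61.7, 0], -1], [[0, 0, 0.05], [-47.1, -61.7, 0], -1], [[0, 0, 0.05], [-47.1, -61.7, 0], -1], [[0, 0, 0.05], [-47.1, -61.7, 0], -1], [[0, 0, 0.05], [-47.1, -61.7, 0], -1], [[0, 0, 0.05], [-47.1, -61.7, 0], -1], [[0, 0, 0.05], [-47.1, -61.7, 0], -1], [[0, 0, 0.05], [-47.1, -61.7, 0], -1], [[0, 0, 0.05], [-47.1, -61.7, 0], -1], [[0, 0, 0.05], [-47.1, -61.7, 0], -1], [[0, 0, 0.05], [-47.1, -61.7, 0], -1], [[0, 0, 0.05], [-47.1, -61.7, 0], -1], [[0, 0, 0.05], [-47.1, -61.7, 0], -1], [[0, 0, 0.05], [-47.1, -61.7, 0], -1], [[0, 0, 0.05], [-47.1, -61.7, 8], -1], [[0, 0, 0.05], [-47.1, -61.7, 12], -1]]}}

```text
time: 4.35
tool_pos: [0.456, -0.1227, 0.1496]
tool_rot: [0.003, 0.164, 0.986, -0.001]
contact_force: [-0.1, -0.2, -0.9]
gripper_width: 0.996
grasp_force: 0.0
```

```bash
python3 -c "
from plan import *
f=manip.grab_frame('scene'); save(f,'a.png',(220,100,380,240),4)
go((.455,-.123,.09,1.238),(.455,-.123,.042,1.238))"
```

```text
t 4.4 tcp [ 0.4493 -0.1197  0.138 ] psi 1.241 z-axis [-0.012  0.006 -1.   ] w 0.999 gf 0.0 F [-5.6  1.4 -7.6] q6 -1.66
[ 0.455 -0.123  0.09   1.238] -> shift cm [-0.72 -0.14  4.79] turn z 0.003
[ 0.455 -0.123  0.042  1.238] -> shift cm [-0.78 -0.14  9.59] turn z 0.003
```

View pics/a.png

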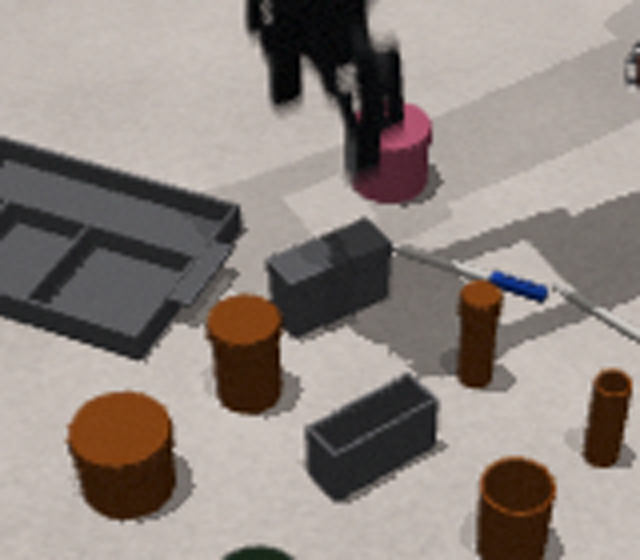

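The gripper hangs above the box, which is still untouched. I'll let it settle and re-read the pose.

{"method": "apply_moves", "body": {"moves": [[[0, 0, 0], [0, 0, 0], -1], [[0, 0, 0], [0, 0, 0], -1], [[0, 0, 0], [0, 0, 0], -1]]}}

```text
time: 4.7
tool_pos: [0.4567, -0.1238, 0.1522]
tool_rot: [0.003, 0.165, 0.986, -0.001]
contact_force: [0.7, -0.5, 0.5]
gripper_width: 1.0
grasp_force: 0.0
```

```bash
python3 -c "
from plan import *
go((.455,-.123,.09,1.238),(.455,-.123,.042,1.238))"
```

```text
t 4.7 tcp [ 0.4567 -0.1238  0.1522] psi 1.24 z-axis [ 0.006 -0.003 -1.   ] w 1.0 gf 0.0 F [ 0.7 -0.5  0.5] q6 -1.66
[ 0.455 -0.123  0.09   1.238] -> shift cm [0.23 0.02 6.21] turn z 0.002
[ 0.455 -0.123  0.042  1.238] -> shift cm [ 0.26  0.02 11.01] turn z 0.002
```

{"method": "apply_moves", "body": {"moves": [[[0, 0, 0], [0.2, 0, 3], -1], [[0, 0, 0], [0.2, 0, 6], -1], [[0, 0, 0], [0.2, 0, 8.5], -1], [[0, 0, 0], [0.2, 0, 11], -1], [[0, 0, 0], [0.2, 0, 11], -1], [[0, 0, 0], [0.2, 0, 11], -1], [[0, 0, 0], [0.2, 0, 11], 0], [[0, 0, 0], [0.2, 0, 11], 0.6], [[0, 0, 0], [0.2, 0, 11], 1], [[0, 0, 0], [0.2, 0, 11], 1], [[0, 0, 0], [0.2, 0, 11], 1], [[0, 0, 0], [0.2, 0, 11], 1], [[0, 0, 0], [0.2, 0, 11], 1], [[0, 0, 0], [0.2, 0, 11], 1], [[0, 0, 0], [0.2, 0, 11], 1]]}}

```text
time: 6.2
tool_pos: [0.4535, -0.1229, 0.0395]
tool_rot: [0.001, 0.165, 0.986, -0.0]
contact_force: [-1.9, 0.9, 5.3]
gripper_width: 0.39
grasp_force: 59.4
```

```bash
python3 -c "
from plan import *
go((.455,-.123,.15,1.238),(*cad(-.050,0),.15,C[2]),(*cad(-.050,0),.048,C[2]))"
```

```text
t 6.2 tcp [ 0.4535 -0.1229  0.0395] psi 1.239 z-axis [ 0.001 -0.001 -1.   ] w 0.39 gf 59.4 F [-1.9  0.9  5.3] q6 -1.66
[ 0.455 -0.123  0.15   1.238] -> shift cm [ -0.16   0.04 -11.05] turn z 0.001
[ 0.479 -0.332  0.15   0.235] -> shift cm [ -9.26 -18.89 -11.04] turn z 1.004
[ 0.479 -0.332  0.048  0.235] -> shift cm [ -9.25 -18.89  -0.84] turn z 1.004
```

{"method": "apply_moves", "body": {"moves": [[[0, 0, 0], [0, 0, -2], 1], [[0, 0, 0], [0, 0, -5], 1], [[0, 0, 0], [0, 0, -8], 1], [[0, 0, 0.1], [-1, -2, -11], 1], [[0, 0, 0.2], [-2, -4, -11], 1], [[0, 0, 0.3], [-3, -6, -11], 1], [[0, 0, 0.4], [-4, -8, -11], 1], [[0, 0, 0.5], [-5, -10, -11], 1], [[0, 0, 0.6], [-6, -12, -11], 1], [[0, 0, 0.7], [-7, -14, -11], 1], [[0, 0, 0.8], [-8, -16, -11], 1], [[0, 0, 0.9], [-9, -18, -11], 1], [[0, 0, 1.0], [-9.3, -18.9, -11], 1], [[0, 0, 1.0], [-9.3, -18.9, -11], 1], [[0, 0, 1.0], [-9.3, -18.9, -11], 1], [[0, 0, 1.0], [-9.3, -18.9, -8], 1], [[0, 0, 1.0], [-9.3, -18.9, -5], 1], [[0, 0, 1.0], [-9.3, -18.9, -5], 1], [[0, 0, 1.0], [-9.3, -18.9, -5], 1], [[0, 0, 1.0], [-9.3, -18.9, -5], 1]]}}

```text
time: 8.2
tool_pos: [0.4801, -0.3321, 0.0903]
tool_rot: [0.001, 0.617, 0.787, -0.0]
contact_force: [1.2, -0.3, -1.5]
gripper_width: 0.386
grasp_force: 59.7
```

```bash
python3 -c "
from plan import *
f=manip.grab_frame('scene'); save(f,'b.png',(170,90,330,210),4)
go((*cad(-.050,0),.0445,C[2]))"
```

```text
t 8.25 tcp [ 0.4803 -0.3324  0.0906] psi 0.24 z-axis [ 0.003 -0.002 -1.   ] w 0.389 gf 59.7 F [ 0.5 -0.3 -1.7] q6 -0.97
[ 0.479 -0.332  0.044  0.235] -> shift cm [ 0.1  -0.08  4.61] turn z 0.005
```

View pics/b.png

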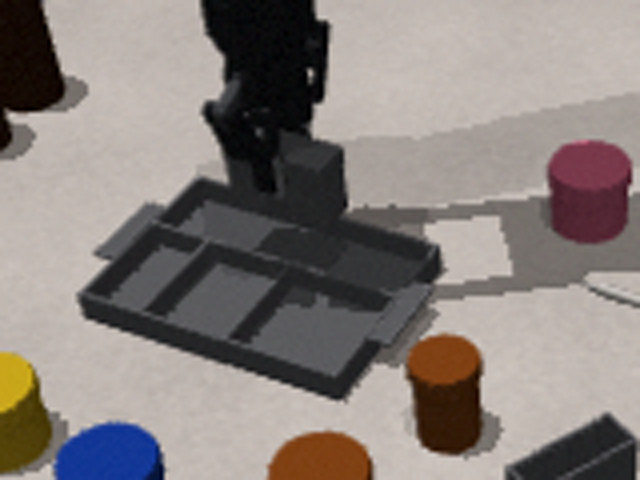

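The box is upright above the long compartment, at crop (305,180). I'll lower and release it.

{"method": "apply_moves", "body": {"moves": [[[0, 0, 0], [0.1, -0.1, 2], 1], [[0, 0, 0], [0.1, -0.1, 3.5], 1], [[0, 0, 0], [0.1, -0.1, 4.2], 1], [[0, 0, 0], [0.1, -0.1, 4.6], 1], [[0, 0, 0], [0.1, -0.1, 4.6], 1], [[0, 0, 0], [0.1, -0.1, 4.6], 1], [[0, 0, 0], [0.1, -0.1, 4.6], 0], [[0, 0, 0], [0.1, -0.1, 4.6], -0.2], [[0, 0, 0], [0.1, -0.1, 4.6], -0.2], [[0, 0, 0], [0.1, -0.1, 4.6], -0.2], [[0, 0, 0], [0.1, -0.1, 4.6], -0.2], [[0, 0, 0], [0.1, -0.1, 3], -0.2], [[0, 0, 0], [0.1, -0.1, 0], -0.2], [[0, 0, 0], [0.1, -0.1, -3], -0.5], [[0, 0, 0], [0.1, -0.1, -6], -1], [[0, 0, 0], [0.1, -0.1, -6], -1], [[0, 0, 0], [0.1, -0.1, -6], -1]]}}

```text
time: 9.95
tool_pos: [0.4785, -0.3315, 0.1504]
tool_rot: [0.002, 0.618, 0.786, -0.0]
contact_force: [0.2, -0.7, -0.7]
gripper_width: 1.002
grasp_force: 0.0
```

```bash
python3 -c "
from plan import *
go((.67,-.1236,.15,1.4),(.67,-.1236,.09,1.4),(.67,-.1236,.038,1.4))"
```

```text
t 9.95 tcp [ 0.4785 -0.3315  0.1504] psi 0.239 z-axis [ 0.002 -0.002 -1.   ] w 1.002 gf 0.0 F [ 0.2 -0.7 -0.7] q6 -0.97
[ 0.67  -0.124  0.15   1.4  ] -> shift cm [15.66 23.52  0.04] turn z -1.161
[ 0.67  -0.124  0.09   1.4  ] -> shift cm [15.68 23.51  6.04] turn z -1.161
[ 0.67  -0.124  0.038  1.4  ] -> shift cm [15.69 23.5  11.24] turn z -1.161
```

{"method": "apply_moves", "body": {"moves": [[[0, 0, -0.15], [2, 3, 0], -1], [[0, 0, -0.3], [4, 6, 0], -1], [[0, 0, -0.45], [6, 9, 0], -1], [[0, 0, -0.6], [8, 12, 0], -1], [[0, 0, -0.75], [10, 15, 0], -1], [[0, 0, -0.9], [12, 18, 0], -1], [[0, 0, -1.05], [14, 21, 0], -1], [[0, 0, -1.16], [15.7, 23.5, 0], -1], [[0, 0, -1.16], [15.7, 23.5, 0], -1], [[0, 0, -1.16], [15.7, 23.5, 0], -1], [[0, 0, -1.16], [15.7, 23.5, 0], -1], [[0, 0, -1.16], [15.7, 23.5, 0], -1], [[0, 0, -1.16], [15.7, 23.5, 0], -1]]}}

```text
time: 11.25
tool_pos: [0.6685, -0.1236, 0.1482]
tool_rot: [-0.0, 0.087, 0.996, -0.0]
contact_force: [-0.1, -0.3, -0.5]
gripper_width: 0.996
grasp_force: 0.0
```

```bash
python3 -c "
from plan import *
from fit import *
fs=[manip.grab_frame(n) for n in ('scene','top')]
r=fit(fs,'slide_box',cad(-.05,0),C[2]+1.57)
if r is not None:
    c,s=np.cos(C[2]),np.sin(C[2]); d=np.array(r[:2])-C[:2]; print('caddy',c*d[0]+s*d[1],-s*d[0]+c*d[1])
fit(fs,'jar',(.67,-.1236))
go((.67,-.1236,.09,1.4),(.67,-.1236,.038,1.4))"
```

```text
slide_box [(np.float64(11.7), 76, 0.41), (np.float64(11.7), 76, 0.41)]
   slide_box [(np.float64(0.8), 535, 0.87)]
slide_box x,y,yaw,z [ 4.807e-01 -3.336e-01  1.786e+00 -9.000e-04] rms 0.17
caddy -0.04913994696975053 -0.0022301037952281756
   jar [(np.float64(0.3), 720, 0.76), (np.float64(52.2), 683, 0.96)]
   jar [(np.float64(88.7), 613, 0.59), (np.float64(88.7), 613, 0.59)]
jar x,y,yaw,z [ 0.6692 -0.1238 -0.     -0.    ] rms 0.01
t 12.0 tcp [ 0.6691 -0.1227  0.1483] psi 1.399 z-axis [ 0. -0. -1.] w 0.993 gf 0.0 F [ 0.2  0.8 -0.4] q6 -1.69
[ 0.67  -0.124  0.09   1.4  ] -> shift cm [-0.1  -0.07  5.83] turn z -0.001
[ 0.67  -0.124  0.038  1.4  ] -> shift cm [-0.1  -0.07 11.03] turn z -0.001
```

Slide box is placed at caddy (-49, -2) mm. Next, grasp the jar.

{"method": "apply_moves", "body": {"moves": [[[0, 0, 0], [0, 0, 3], -1], [[0, 0, 0], [0, 0, 6], -1], [[0, 0, 0], [0, 0, 8], -1], [[0, 0, 0], [0, 0, 9.5], -1], [[0, 0, 0], [0, 0, 11], -1], [[0, 0, 0], [0, 0, 11], -1], [[0, 0, 0], [0, 0, 11], -1], [[0, 0, 0], [0, 0, 11], -0.6], [[0, 0, 0], [0, 0, 11], 0], [[0, 0, 0], [0, 0, 11], 0.6], [[0, 0, 0], [0, 0, 11], 1], [[0, 0, 0], [0, 0, 11], 1], [[0, 0, 0], [0, 0, 11], 1], [[0, 0, 0], [0, 0, 11], 1], [[0, 0, 0], [0, 0, 11], 1]]}}

```text
time: 13.5
tool_pos: [0.6706, -0.1232, 0.0405]
tool_rot: [0.002, 0.086, 0.996, -0.0]
contact_force: [0.0, -0.3, 5.8]
gripper_width: 0.743
grasp_force: 66.5
```

```bash
python3 -c "
from plan import *
z=manip.state()['tool_pos'][2]+.005
go((*cad(.032,.062),.15,C[2]),(*cad(.032,.062),z,C[2]))"
```

```text
t 13.5 tcp [ 0.6706 -0.1232  0.0405] psi 1.399 z-axis [ 0.004 -0.001 -1.   ] w 0.743 gf 66.5 F [ 0.  -0.3  5.8] q6 -1.69
[ 0.545 -0.252  0.15   0.235] -> shift cm [ 10.16 -14.87 -10.98] turn z 1.164
[ 0.545 -0.252  0.046  0.235] -> shift cm [ 10.2  -14.87  -0.53] turn z 1.164
```

{"method": "apply_moves", "body": {"moves": [[[0, 0, 0], [0, 0, -2], 1], [[0, 0, 0], [0, 0, -5], 1], [[0, 0, 0], [0, 0, -8], 1], [[0, 0, 0.1], [1, -1.5, -11], 1], [[0, 0, 0.2], [2, -3, -11], 1], [[0, 0, 0.3], [3, -4.5, -11], 1], [[0, 0, 0.4], [4, -6, -11], 1], [[0, 0, 0.5], [5, -7.5, -11], 1], [[0, 0, 0.6], [6, -9, -11], 1], [[0, 0, 0.7], [7, -10.5, -11], 1], [[0, 0, 0.8], [8, -12, -11], 1], [[0, 0, 0.9], [9, -13.5, -11], 1], [[0, 0, 1.0], [10, -14.5, -11], 1], [[0, 0, 1.1], [10.2, -14.9, -11], 1], [[0, 0, 1.16], [10.2, -14.9, -11], 1], [[0, 0, 1.16], [10.2, -14.9, -8], 1], [[0, 0, 1.16], [10.2, -14.9, -5], 1], [[0, 0, 1.16], [10.2, -14.9, -5], 1], [[0, 0, 1.16], [10.2, -14.9, -5], 1], [[0, 0, 1.16], [10.2, -14.9, -5], 1]]}}

```text
time: 15.5
tool_pos: [0.544, -0.2527, 0.0901]
tool_rot: [0.001, 0.618, 0.786, 0.0]
contact_force: [0.3, -0.2, -1.6]
gripper_width: 0.742
grasp_force: 66.5
```

```bash
python3 -c "
from plan import *
f=manip.grab_frame('scene'); save(f,'c.png',(170,90,330,210),4)
go((*cad(.032,.062),.0455,C[2]))"
```

```text
t 15.55 tcp [ 0.5443 -0.2528  0.0905] psi 0.239 z-axis [ 0.003 -0.002 -1.   ] w 0.743 gf 66.5 F [-0.2  0.3 -1.8] q6 -0.8
[ 0.545 -0.252  0.046  0.235] -> shift cm [0.05 0.04 4.5 ] turn z 0.004
```

View pics/c.png

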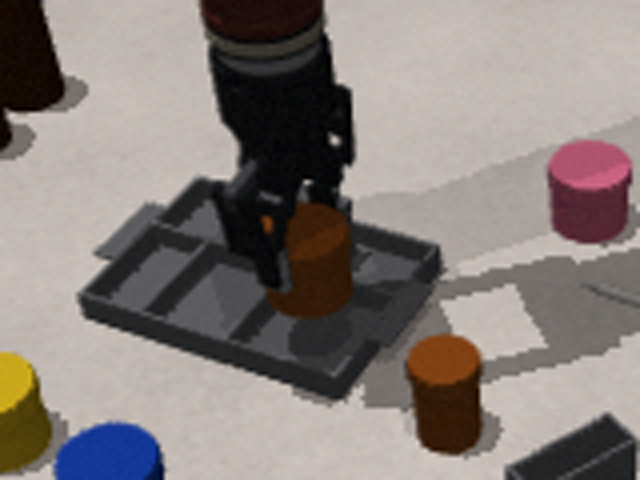

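The jar hangs upright over the widest compartment, at crop (312,265). I'll lower and release it.

{"method": "apply_moves", "body": {"moves": [[[0, 0, 0], [0, 0, 2], 1], [[0, 0, 0], [0, 0, 3.5], 1], [[0, 0, 0], [0, 0, 4.1], 1], [[0, 0, 0], [0, 0, 4.5], 1], [[0, 0, 0], [0, 0, 4.5], 1], [[0, 0, 0], [0, 0, 4.5], 1], [[0, 0, 0], [0, 0, 4.5], 0], [[0, 0, 0], [0, 0, 4.5], -0.9], [[0, 0, 0], [0, 0, 4.5], -0.9], [[0, 0, 0], [0, 0, 4.5], -0.9], [[0, 0, 0], [0, 0, 4.5], -0.9], [[0, 0, 0], [0, 0, 4.5], -0.9], [[0, 0, 0], [0, 0, 3], -0.9], [[0, 0, 0], [0, 0, 0], -0.9], [[0, 0, 0], [0, 0, -3], -1], [[0, 0, 0], [0, 0, -6.5], -1], [[0, 0, 0], [0, 0, -6.5], -1], [[0, 0, 0], [0, 0, -6.5], -1]]}}

```text
time: 17.35
tool_pos: [0.544, -0.2526, 0.1558]
tool_rot: [0.002, 0.618, 0.786, 0.0]
contact_force: [-0.5, 0.1, -0.5]
gripper_width: 0.996
grasp_force: 0.0
```

```bash
python3 -c "
from plan import *
go((.558,-.115,.155,1.4))"
```

```text
t 17.35 tcp [ 0.544  -0.2526  0.1558] psi 0.239 z-axis [ 0.003 -0.002 -1.   ] w 0.996 gf 0.0 F [-0.5  0.1 -0.5] q6 -0.8
[ 0.558 -0.115  0.155  1.4  ] -> shift cm [13.04  4.62  0.05] turn z -1.161
```

{"method": "apply_moves", "body": {"moves": [[[0, 0, -0.15], [2, 0.7, 0], -1], [[0, 0, -0.3], [4, 1.4, 0], -1], [[0, 0, -0.45], [6, 2.1, 0], -1], [[0, 0, -0.6], [8, 2.8, 0], -1], [[0, 0, -0.75], [10, 3.5, 0], -1], [[0, 0, -0.9], [12, 4.2, 0], -1], [[0, 0, -1.05], [13, 4.6, 0], -1], [[0, 0, -1.16], [13, 4.6, 0], -1], [[0, 0, -1.16], [13, 4.6, 0], -1], [[0, 0, -1.16], [13, 4.6, 0], -1], [[0, 0, -1.16], [13, 4.6, 0], -1], [[0, 0, -1.16], [13, 4.6, 0], -1]]}}

```text
time: 18.55
tool_pos: [0.5568, -0.1151, 0.153]
tool_rot: [-0.0, 0.087, 0.996, 0.0]
contact_force: [0.5, -0.9, -0.0]
gripper_width: 1.0
grasp_force: 0.0
```

```bash
python3 -c "
from plan import *
go((.558,-.115,.056,1.4))"
```

```text
t 18.55 tcp [ 0.5568 -0.1151  0.153 ] psi 1.398 z-axis [-0.001  0.    -1.   ] w 1.0 gf 0.0 F [ 0.5 -0.9 -0. ] q6 -1.73
[ 0.558 -0.115  0.056  1.4  ] -> shift cm [-0.12  0.03  9.7 ] turn z -0.002
```

{"method": "apply_moves", "body": {"moves": [[[0, 0, 0], [0, 0, 3], -1], [[0, 0, 0], [0, 0, 5], -1], [[0, 0, 0], [0, 0, 7], -1], [[0, 0, 0], [0, 0, 8.5], -1], [[0, 0, 0], [0, 0, 9.7], -1], [[0, 0, 0], [0, 0, 9.7], -1], [[0, 0, 0], [0, 0, 9.7], -1], [[0, 0, 0], [0, 0, 9.7], -0.4], [[0, 0, 0], [0, 0, 9.7], 0], [[0, 0, 0], [0, 0, 9.7], 0.4], [[0, 0, 0], [0, 0, 9.7], 1], [[0, 0, 0], [0, 0, 9.7], 1], [[0, 0, 0], [0, 0, 9.7], 1], [[0, 0, 0], [0, 0, 9.7], 1], [[0, 0, 0], [0, 0, 9.7], 1]]}}

```text
time: 20.05
tool_pos: [0.558, -0.1152, 0.0576]
tool_rot: [0.001, 0.086, 0.996, -0.0]
contact_force: [-0.3, 0.9, 6.5]
gripper_width: 0.554
grasp_force: 61.8
```

```bash
python3 -c "
from plan import *
z=manip.state()['tool_pos'][2]+.005
go((*cad(.032,-.02),.18,C[2]),(*cad(.032,-.02),z,C[2]))"
```

```text
t 20.05 tcp [ 0.558  -0.1152  0.0576] psi 1.399 z-axis [ 0.002 -0.001 -1.   ] w 0.554 gf 61.8 F [-0.3  0.9  6.5] q6 -1.73
[ 0.564 -0.332  0.18   0.235] -> shift cm [ -4.3  -21.27 -12.22] turn z 1.164
[ 0.564 -0.332  0.063  0.235] -> shift cm [ -4.28 -21.27  -0.48] turn z 1.164
```

{"method": "apply_moves", "body": {"moves": [[[0, 0, 0], [0, 0, -2], 1], [[0, 0, 0], [0, 0, -5], 1], [[0, 0, 0], [0, 0, -8], 1], [[0, 0, 0], [0, 0, -11], 1], [[0, 0, 0.1], [-0.4, -2, -12], 1], [[0, 0, 0.2], [-0.8, -4, -12], 1], [[0, 0, 0.3], [-1.2, -6, -12], 1], [[0, 0, 0.4], [-1.6, -8, -12], 1], [[0, 0, 0.5], [-2, -10, -12], 1], [[0, 0, 0.6], [-2.4, -12, -12], 1], [[0, 0, 0.7], [-2.8, -14, -12], 1], [[0, 0, 0.8], [-3.2, -16, -12], 1], [[0, 0, 0.9], [-3.6, -18, -12], 1], [[0, 0, 1.0], [-4, -20, -12], 1], [[0, 0, 1.1], [-4.3, -21.3, -12], 1], [[0, 0, 1.16], [-4.3, -21.3, -12], 1], [[0, 0, 1.16], [-4.3, -21.3, -12], 1], [[0, 0, 1.16], [-4.3, -21.3, -12], 1], [[0, 0, 1.16], [-4.3, -21.3, -12], 1], [[0, 0, 1.16], [-4.3, -21.3, -12], 1]]}}

```text
time: 22.05
tool_pos: [0.5629, -0.3317, 0.1761]
tool_rot: [-0.0, 0.617, 0.787, 0.0]
contact_force: [-0.5, -0.2, -1.2]
gripper_width: 0.556
grasp_force: 61.9
```

```bash
python3 -c "
from plan import *
go((*cad(.032,-.02),.0626,C[2]))"
```

```text
t 22.05 tcp [ 0.5629 -0.3317  0.1761] psi 0.24 z-axis [-0.  0. -1.] w 0.556 gf 61.9 F [-0.5 -0.2 -1.2] q6 -0.89
[ 0.564 -0.332  0.063  0.235] -> shift cm [-0.05  0.08 11.35] turn z 0.005
```

{"method": "apply_moves", "body": {"moves": [[[0, 0, 0], [0, 0, 3], 1], [[0, 0, 0], [0, 0, 6], 1], [[0, 0, 0], [0, 0, 8.5], 1], [[0, 0, 0], [0, 0, 10], 1], [[0, 0, 0], [0, 0, 10.9], 1], [[0, 0, 0], [0, 0, 11.3], 1], [[0, 0, 0], [0, 0, 11.3], 1], [[0, 0, 0], [0, 0, 11.3], 1], [[0, 0, 0], [0, 0, 11.3], 0], [[0, 0, 0], [0, 0, 11.3], -0.7], [[0, 0, 0], [0, 0, 11.3], -0.7], [[0, 0, 0], [0, 0, 11.3], -0.7], [[0, 0, 0], [0, 0, 11.3], -0.7], [[0, 0, 0], [0, 0, 9], -0.7], [[0, 0, 0], [0, 0, 6], -0.7], [[0, 0, 0], [0, 0, 3], -1], [[0, 0, 0], [0, 0, 0], -1], [[0, 0, 0], [0, 0, -2], -1], [[0, 0, 0], [0, 0, -2], -1]]}}

```text
time: 23.95
tool_pos: [0.5647, -0.3335, 0.201]
tool_rot: [0.004, 0.618, 0.786, 0.0]
contact_force: [1.1, -1.7, 0.8]
gripper_width: 0.999
grasp_force: 0.0
```

```bash
python3 -c "
from plan import *
go((.4498,.002,.18,1.4))"
```

```text
t 23.95 tcp [ 0.5647 -0.3335  0.201 ] psi 0.239 z-axis [ 0.006 -0.005 -1.   ] w 0.999 gf 0.0 F [ 1.1 -1.7  0.8] q6 -0.89
[0.45  0.002 0.18  1.4  ] -> shift cm [35.33 -3.23  1.87] turn z -1.161
```

{"method": "apply_moves", "body": {"moves": [[[0, 0, -0.12], [3.5, -0.3, 0], -1], [[0, 0, -0.24], [7, -0.6, 0], -1], [[0, 0, -0.36], [10.5, -0.9, 0], -1], [[0, 0, -0.48], [14, -1.2, 0], -1], [[0, 0, -0.6], [17.5, -1.5, 0], -1], [[0, 0, -0.72], [21, -1.8, 0], -1], [[0, 0, -0.84], [24.5, -2.2, 0], -1], [[0, 0, -0.96], [28, -2.5, 0], -1], [[0, 0, -1.08], [31.5, -2.8, 0], -1], [[0, 0, -1.16], [35.3, -3.2, 0], -1], [[0, 0, -1.16], [35.3, -3.2, 1.9], -1], [[0, 0, -1.16], [35.3, -3.2, 1.9], -1], [[0, 0, -1.16], [35.3, -3.2, 1.9], -1], [[0, 0, -1.16], [35.3, -3.2, 1.9], -1], [[0, 0, -1.16], [35.3, -3.2, 1.9], -1]]}}

```text
time: 25.45
tool_pos: [0.4488, 0.0026, 0.1778]
tool_rot: [0.0, 0.086, 0.996, -0.0]
contact_force: [0.8, 1.1, 0.2]
gripper_width: 0.999
grasp_force: 0.0
```

```bash
python3 -c "
from plan import *
from fit import *
f=manip.grab_frame('scene'); save(f,'d.png',(180,100,400,240),3.3)
fit([f],'vial',(.4498,.002))
go((.4498,.002,.066,1.4))"
```

```text
vial [(np.float64(0.3), 252, 0.77)]
vial x,y,yaw,z [ 0.4494  0.0026  0.     -0.    ] rms 0.0
t 25.55 tcp [0.4487 0.0027 0.1778] psi 1.398 z-axis [ 0.001 -0.    -1.   ] w 1.003 gf 0.0 F [-0.8  0.1 -0.4] q6 -1.56
[0.45  0.002 0.066 1.4  ] -> shift cm [-0.11 -0.05 11.18] turn z -0.002
```

View pics/d.png

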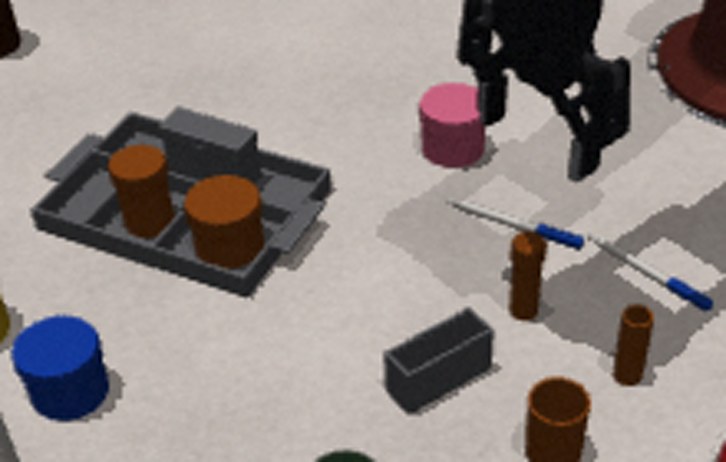

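The box, jar (225,220) and cup (142,190) stand upright in their compartments. The vial is at (526,275), under the open gripper. I'll grasp it.

{"method": "apply_moves", "body": {"moves": [[[0, 0, 0], [-0.1, 0, 3], -1], [[0, 0, 0], [-0.1, 0, 6], -1], [[0, 0, 0], [-0.1, 0, 8.5], -1], [[0, 0, 0], [-0.1, 0, 10], -1], [[0, 0, 0], [-0.1, 0, 11.1], -1], [[0, 0, 0], [-0.1, 0, 11.1], -1], [[0, 0, 0], [-0.1, 0, 11.1], -1], [[0, 0, 0], [-0.1, 0, 11.1], -0.3], [[0, 0, 0], [-0.1, 0, 11.1], 0], [[0, 0, 0], [-0.1, 0, 11.1], 0.2], [[0, 0, 0], [-0.1, 0, 11.1], 0.3], [[0, 0, 0], [-0.1, 0, 11.1], 0.4], [[0, 0, 0], [-0.1, 0, 11.1], 1], [[0, 0, 0], [-0.1, 0, 11.1], 1], [[0, 0, 0], [-0.1, 0, 11.1], 1], [[0, 0, 0], [-0.1, 0, 11.1], 1], [[0, 0, 0], [-0.1, 0, 11.1], 1]]}}

```text
time: 27.25
tool_pos: [0.4497, 0.0031, 0.0668]
tool_rot: [0.0, 0.086, 0.996, 0.0]
contact_force: [-1.3, 0.2, 4.5]
gripper_width: 0.298
grasp_force: 58.7
```

```bash
python3 -c "
from plan import *
z=manip.state()['tool_pos'][2]+.005
go((*cad(.032,-.082),.2,C[2]),(*cad(.032,-.082),z,C[2]))"
```

```text
t 27.25 tcp [0.4497 0.0031 0.0668] psi 1.399 z-axis [ 0.001  0.    -1.   ] w 0.298 gf 58.7 F [-1.3  0.2  4.5] q6 -1.56
[ 0.578 -0.392  0.2    0.235] -> shift cm [-19.43 -36.76 -13.31] turn z 1.164
[ 0.578 -0.392  0.072  0.235] -> shift cm [-19.42 -36.76  -0.49] turn z 1.164
```

{"method": "apply_moves", "body": {"moves": [[[0, 0, 0], [0, 0, -3], 1], [[0, 0, 0], [0, 0, -6], 1], [[0, 0, 0], [0, 0, -9], 1], [[0, 0, 0], [0, 0, -12], 1], [[0, 0, 0.1], [-1.5, -2.8, -13.3], 1], [[0, 0, 0.2], [-3, -5.6, -13.3], 1], [[0, 0, 0.3], [-4.5, -8.5, -13.3], 1], [[0, 0, 0.4], [-6, -11.3, -13.3], 1], [[0, 0, 0.5], [-7.5, -14.2, -13.3], 1], [[0, 0, 0.6], [-9, -17, -13.3], 1], [[0, 0, 0.7], [-10.5, -19.9, -13.3], 1], [[0, 0, 0.8], [-12, -22.7, -13.3], 1], [[0, 0, 0.9], [-13.5, -25.5, -13.3], 1], [[0, 0, 1.0], [-15, -28.4, -13.3], 1], [[0, 0, 1.1], [-16.5, -31.2, -13.3], 1], [[0, 0, 1.16], [-18, -34, -13.3], 1], [[0, 0, 1.16], [-19.4, -36.8, -13.3], 1], [[0, 0, 1.16], [-19.4, -36.8, -13.3], 1], [[0, 0, 1.16], [-19.4, -36.8, -13.3], 1], [[0, 0, 1.16], [-19.4, -36.8, -13.3], 1]]}}

```text
time: 29.25
tool_pos: [0.5771, -0.3916, 0.1984]
tool_rot: [-0.001, 0.618, 0.787, 0.0]
contact_force: [-0.1, -0.1, -0.4]
gripper_width: 0.295
grasp_force: 58.9
```

```bash
python3 -c "
from plan import *
go((*cad(.032,-.082),.0718,C[2]))"
```

```text
t 29.25 tcp [ 0.5771 -0.3916  0.1984] psi 0.24 z-axis [-0.001  0.001 -1.   ] w 0.295 gf 58.9 F [-0.1 -0.1 -0.4] q6 -0.94
[ 0.578 -0.392  0.072  0.235] -> shift cm [-0.11  0.1  12.66] turn z 0.005
```

{"method": "apply_moves", "body": {"moves": [[[0, 0, 0], [0, 0.1, 3], 1], [[0, 0, 0], [0, 0.1, 6], 1], [[0, 0, 0], [0, 0.1, 9], 1], [[0, 0, 0], [0, 0.1, 11], 1], [[0, 0, 0], [0, 0.1, 12.1], 1], [[0, 0, 0], [0, 0.1, 12.6], 1], [[0, 0, 0], [0, 0.1, 12.6], 1], [[0, 0, 0], [0, 0.1, 12.6], 1], [[0, 0, 0], [0, 0.1, 12.6], 0.2], [[0, 0, 0], [0, 0.1, 12.6], -0.2], [[0, 0, 0], [0, 0.1, 12.6], -0.3], [[0, 0, 0], [0, 0.1, 12.6], -0.3], [[0, 0, 0], [0, 0.1, 12.6], -0.3], [[0, 0, 0], [0, 0.1, 10], -0.3], [[0, 0, 0], [0, 0.1, 7], -0.3], [[0, 0, 0], [0, 0.1, 3], -0.3], [[0, 0, 0], [0, 0.1, -2], -0.3], [[0, 0, 0], [0, -4, -3], -0.3], [[0, 0, 0], [0, -8, -3], -0.3], [[0, 0, 0], [0, -12, -3], -0.3]]}}

```text
time: 31.25
tool_pos: [0.4601, -0.4214, 0.2306]
tool_rot: [0.001, 0.617, 0.787, -0.0]
contact_force: [-0.8, 1.0, -0.2]
gripper_width: 0.655
grasp_force: 0.0
```

```bash
python3 -c "
from plan import *
from fit import *
fs=[manip.grab_frame(n) for n in ('scene','top')]
save(fs[0],'e.png',(180,100,400,240),3.3)
c,s=np.cos(C[2]),np.sin(C[2])
for n,g in (('jar',(.032,.062)),('cup',(.032,-.02)),('vial',(.032,-.082)),('slide_box',(-.05,0))):
    r=fit(fs,n,cad(*g),C[2]+1.57 if n=='slide_box' else None)
    if r is not None:
        d=np.array(r[:2])-C[:2]; print('caddy',round(c*d[0]+s*d[1],4),round(-s*d[0]+c*d[1],4))
go()"
```

```text
jar [(np.float64(1.5), 497, 0.94), (np.float64(13.1), 1680, 0.38)]
   jar [(np.float64(0.1), 589, 0.57), (np.float64(73.6), 563, 0.89)]
jar x,y,yaw,z [ 0.5446 -0.2516 -0.0871  0.0055] rms 0.13
caddy 0.0321 0.0627
   cup [(np.float64(1.9), 421, 0.78)]
   cup [(np.float64(0.8), 434, 0.85)]
cup x,y,yaw,z [ 0.5648 -0.3319 -0.1746  0.007 ] rms 0.2
caddy 0.033 -0.0201
   vial [(np.float64(1.3), 228, 0.46)]
   vial [(np.float64(1.4), 189, 0.6)]
vial x,y,yaw,z [ 0.5811 -0.3918  0.062   0.005 ] rms 0.03
caddy 0.0349 -0.0822
   slide_box [(np.float64(2.6), 549, 0.64)]
   slide_box [(np.float64(0.7), 527, 0.71)]
slide_box x,y,yaw,z [ 0.4814 -0.329   1.8199  0.0107] rms 0.4
caddy -0.0474 0.0021
t 31.75 tcp [ 0.4618 -0.4207  0.2291] psi 0.24 z-axis [-0.  0. -1.] w 0.646 gf 0.0 F [ 0.3 -0.4  1.1] q6 -1.1
```

View pics/e.png

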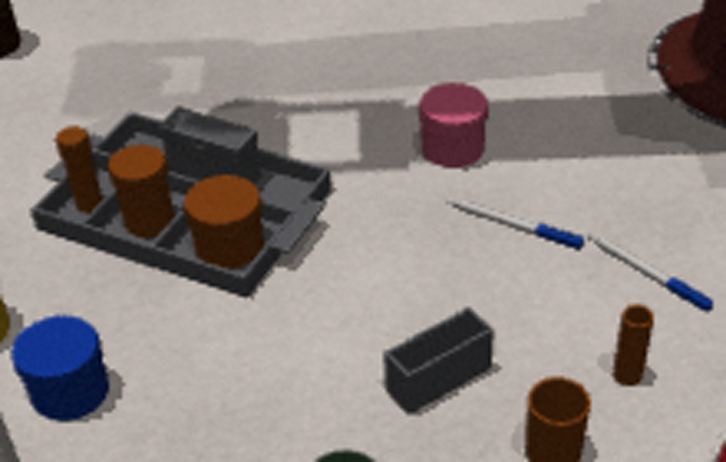

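All four stand in their compartments, and the open ones are untouched. The vial leans in the image, so I'll compare it with the projected vertical.

```bash
python3 -c "
from plan import *
f=manip.grab_frame('scene')
for g,h in (((.032,-.082),.08),((.032,-.02),.07)):
    x,y=cad(*g); print(((px(f,[[x,y,.004+h],[x,y,.004]])-[180,100]+.5)*3.3).round(0))"
```

```text
[[ 73. 134.]
 [ 92. 203.]]
[[135. 160.]
 [149. 221.]]
```

The lean is just perspective: the projected vertical runs from (73,134) to (92,203), matching the picture.

```bash
python3 -c "
from plant import manip; print(manip.job_done())"
```

```text
the job is handed in; nothing more can be done
None
```

I handed the job in at about 32 s on the robot's clock: slide box, jar, cup and vial each stand upright in their own compartments by the final camera check, with the open cup, vial and slide box left untouched; the hand-in call returned no verdict.

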